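Hook the test tray into the incubator nest

TASK

Load the grey test tray into the bench incubator: with its tail end raised, slide its narrow tongue under the fixed lip of the nest, then lower the tail gently (do not let it drop) until the tray lies flat on the nest floor inside the walls, and let go of it. Do not move or tip over the other things on the bench.

Things in the scene. Friction and masses are not known exactly. Their poses are not given: they have to be found in the camera images.
- tray: Loose grey plastic tray, 0.2 kg, three white test cassettes on it (tops 9 mm above underside). Plate 5 mm thick: body x -54 to +70 mm, 100 mm wide (y); narrower tongue x -70 to -54, 70 mm wide. Starts flat on the bench, fin up, left or right of the station, tongue roughly towards the robot. Origin: centre of underside, below the fin's middle; x from tongue to tail, z up.
- grip (a point): Point to grip on the tray's upright fin, 36 mm above the tray's underside, straight above its origin. The fin is 12 mm thick (tray x -6 to +6), 70 mm wide (y), top 47 mm above the underside; grip it across its thickness. No cassette is nearer than 20 mm to the fin's middle plane. Axes as the tray.
- tongue_tip (a point): Middle of the tongue's end edge, on the tray's underside (tray x = -70 mm). Axes as the tray.
- tail_edge (a point): Middle of the tray's opposite end edge (the tail), on the underside (tray x = +70 mm). Axes as the tray.
- station: Fixed low white bench incubator, 215 mm long (x -125.5 to +89.5), 136 mm wide, top 38 mm above the bench, with an open aluminium nest on top and a flat button panel at its -x end. Origin on the bench below the nest's centre; axes as nest.
- nest (a point): Centre of the nest floor, 38 mm above the bench; z up, x from the lip end (nearer the robot) to the stop end. Rigid walls: at +x a stop 8 mm high, inner face x = +72 mm; sides 8 mm high, inner faces y = +-54 mm; at -x the lip (see lip). The seated tray's origin is here, axes along the nest's, with play of about 2 mm in x and 4 mm in y either way.
- lip (a point): Middle of the retaining lip's lower edge, at nest x = -58 mm, 14 mm above the nest floor; axes as the nest. The lip is rigid, 6 mm thick (top 20 mm above the floor), and roofs a pocket that reaches 14 mm further to -x, to a back wall at nest x = -72 mm; the pocket is 78 mm wide (y) between cheeks as high as the lip.
- cup_a: Bystander: clear specimen cup with green lid, 64 mm diameter, 74 mm tall, upright. Origin: centre of its underside.
- cup_b: Bystander: a second such cup, 64 mm diameter, 74 mm tall. Origin: centre of its underside.
- dropper: Bystander: small white dropper bottle, 32 mm diameter, 84 mm tall, standing between station and tray. Origin: centre of its underside.
- plates: Bystander: stack of three clear well plates, 86 x 127 x 45 mm. Origin: centre of its underside.
Mind the look-alikes: they are no part of the job. What is shaped like the tray but green is not meant.

How it is judged:
On the way:
1. the tongue is under the lip while the tail is still raised (tray tilted more than 0.05 rad) (x of tongue_tip in the frame of nest between -0.076 and -0.062 m and y of tongue_tip in the frame of nest between -0.009 and 0.009 m and z of tongue_tip in the frame of nest between -0.004 and 0.01 m and angle between tray's own z axis and vertical between 0.05 and 0.8 rad and z of tail_edge in the frame of nest above 0.006 m), for 0.1 s.
At the end, for the whole second after the job is handed in: The tray lies at rest in the nest: tongue tip under the lip (at least 4 mm past the lip's edge), both ends within 3 mm of the nest floor, tilt below 0.04 rad, inside the side walls and the stop (x of tongue_tip in the frame of nest between -0.076 and -0.062 m and y of tongue_tip in the frame of nest between -0.009 and 0.009 m and z of tongue_tip in the frame of nest between -0.004 and 0.003 m and z of tail_edge in the frame of nest between -0.004 and 0.003 m and angle between tray's own z axis and vertical below 0.04 rad and x of tail_edge in the frame of nest below 0.076 m and y of tail_edge in the frame of nest between -0.009 and 0.009 m and linear speed of tray below 0.02 m/s); the robot touches nothing.
It fails at once if a bystander is moved more than 30 mm or tipped more than 0.5 rad (distance of any of cup_a, cup_b, dropper, plates from where it was at the start of the episode above 0.03 m or angle between any of cup_a, cup_b, dropper, plates's own z axis and vertical above 0.5 rad).
It fails at once if the tail is let drop: the hooked tray turns faster than 4 rad/s (distance between tongue_tip and nest below 0.09 m and x of tongue_tip in the frame of nest below -0.058 m and z of tongue_tip in the frame of nest below 0.012 m and angular speed of tray above 4 rad/s).
It also fails if it takes over 45 s, if anything falls off the work surface, if the arm or the gripper's body presses on something with over 40 N, if the wrist force passes 120 N, or if a joint passes its speed limit or range.

ROBOT

A 6-joint arm with a two-finger parallel gripper is mounted at the origin on the work surface. World frame = base frame: x ahead of the robot, y to its left, z up, the work surface at z = 0. Lengths are in m, angles in rad, forces in N, time in s.
With the tool pointing down it reaches from about 0.375 to 0.975 m from the base axis. Payload 3.8 kg.
Tool frame: the origin (TCP) lies midway between the tips of the shut fingers; the grasp point (between the pads) lies r.hold_point_z behind it (r.hold_point_z is the distance from the TCP to the grasp point, in m); z points along the fingers, y is the line along which they close (so a half turn about z gives the same grasp; the last joint's range is limited). The gripper opens to 85 mm and grips with 20 to 120 N. Pads are 22 mm wide; open, the fingers measure 114 mm over their backs; the gripper's body (76 mm by 85 mm) begins 54 mm behind the grasp point. The pads swing forward as they close: fully open they stand 13 mm farther back than shut.
Start: joints at [-1.2, 0.264, 1.604, -0, 1.274, -0.037], TCP at [0.268, -0.62, 0.231] pointing down, gripper open.
Joint ranges: [-2.63, 2.63], [-0.94, 2.18], [0.31, 2.57], [-1.31, 4.45], [0, 2.66], [-2.55, 2.55]. Speed limits (rad/s): [2.57, 2.57, 3.14, 3.14, 3.14, 3.14].

INTERFACE

Orientations are given as [roll, pitch, yaw] about the fixed x, y, z axes, in that order (R = Rz(yaw) Ry(pitch) Rx(roll)).
In Python, from plant import r gives the robot as it stands. The module is installed in compiled form; this text tells all that it offers.
- The arm moves only by the tool arm_command, never from a script. Its argument "series" is a list of rows, each a list of 7 numbers: the shift along the tool's x, y, z in cm, then the turn, a rotation vector about the tool's x, y, z in rad, then the opening in per cent of the stroke, from 0 (shut) to 100 (fully open). In form: [[tx, ty, tz, ax, ay, az, fingers], ...]. A call has 1 to 8 rows; each row is the pose to reach, as a shift and turn from the pose commanded when the call began, along the tool's axes at that moment; what a row does not reach only later rows make up. A row lasts 1/12 s, in which the tool goes at most 41.7 mm and 7.16 degrees, less where a joint would pass 70% of its speed; a pose out of reach is approached as far as the arm can. A call with a gripper value outside its range is refused whole. The fingers move at their own pace and stop on an object; "grip_force" is the grip in N (left out, the last holds). Time passes only in rows, so rows that repeat a pose let the fingers close. It gives the time, the measured TCP pose, the force, the opening and the grip force at its end, in the units of the state.
- r.get_state(): the state, without advancing time (a new reading comes with each control period).
- r.snapshot(name): name is "side" or "top" or "wrist"; returns the picture (384x512x3 uint8, red, green, blue); there is no depth.
- r.camera_params(name): a dict with "fx", "fy", "cx", "cy" (pixels), "R" (3x3) and "t" (3): a world point X has camera coordinates R X + t. Camera axes: x right, y down, z forward; pixel columns grow to the right and rows downward; lengths in m; the calibration is good to about 2 mm. A picture is of the moment at which its call begins: read the wrist's pose just before it. camera_params takes no time and is no camera call; for the wrist camera it gives the pose at the moment of the call.
- r.hand_in(): hands the job in; it is judged then, once.
The state is a dict: "t": time; "joint_positions": joint angles; "joint_vel": joint speeds; "effort": joint torques, N m; "tool_pos": TCP position; "eef_rot": TCP orientation; "wrist_force": force on the tool from outside, world axes, zero at the start; "ft_torque": the same for the moment, N m; "width": opening from 0.0 (shut) to 1.0 (fully open); "gripper_force": force on a finger pad.
Only numpy, scipy, OpenCV 4.12 (cv2) and the standard library are available. Lean on these libraries where they do the work, as an engineer would, in place of code of your own. Each camera call takes 0.05 s, during which the arm holds its last target. There are 200 camera calls.

## Working session

There is one attempt and no reset: what is moved stays moved. The work goes in short steps, Python scripts to look and compute and a tool call to move; the robot and the scene stay as the last step left them, time stands still between calls to the robot, and variables do not carry over. Pictures are saved under pics/ and viewed, at most 10 in all, crops included, and the job is handed in when it is done.

Besides the shell and the picture viewer there is one more tool, called after ">>>" as a command line: name --pt "numbers of a row" for each row, then --argument value for the rest. arm_command: Moves the arm, as the interface text tells. Its arguments: {"type":"object","properties":{"series":{"type":"array"},"grip_force":{"type":"number"}},"required":["series"]}

```bash
mkdir -p pics; cat > h.py <<'E'
import numpy as np, cv2
from plant import r
def snap(n,f):
    p=r.camera_params(n); im=r.snapshot(n); cv2.imwrite('pics/'+f,im[:,:,::-1]); return im,p
def ray(p,u,v,z):
    R=np.array(p['R']);t=np.array(p['t']);C=-R.T@t
    d=R.T@np.array([(u-p['cx'])/p['fx'],(v-p['cy'])/p['fy'],1]); return C+d*(z-C[2])/d[2]
def proj(p,X):
    c=np.array(p['R'])@np.array(X)+np.array(p['t']); return [p['fx']*c[0]/c[2]+p['cx'],p['fy']*c[1]/c[2]+p['cy']]
E
python3 - <<'E'
from h import *
a,p=snap('top','t0.png');b,q=snap('side','s0.png')
cv2.imwrite('pics/ts.png',np.vstack([a,])[:,:,::-1])
for x in(p,q):print({k:np.round(v,3).tolist() for k,v in x.items()})
s=r.get_state();print(s['tool_pos'],s['eef_rot'],s['width'],r.hold_point_z,s['t'])
E
```

```text
{'fx': 360.121, 'fy': 360.121, 'cx': 256.764, 'cy': 194.678, 'R': [[0.025, -1.0, -0.019], [-0.996, -0.023, -0.091], [0.091, 0.021, -0.996]], 't': [0.006, 0.545, 1.204]}
{'fx': 367.462, 'fy': 367.462, 'cx': 258.726, 'cy': 197.237, 'R': [[1.0, -0.025, 0.014], [-0.008, -0.714, -0.7], [0.027, 0.7, -0.714]], 't': [-0.553, 0.035, 1.028]}
[ 0.26747316 -0.61902095  0.23004912] [-3.13953652e+00 -6.39442593e-05  4.07822637e-01] 1.0002323024129625 0.0187 0.1
```

View pics/t0.png

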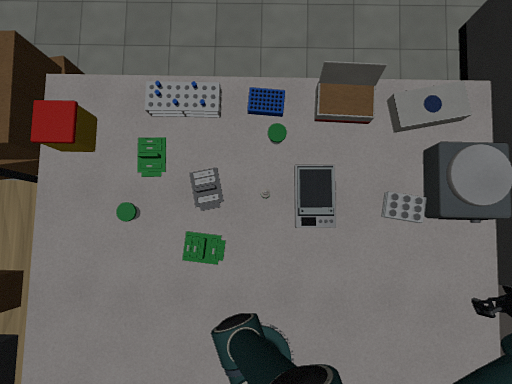

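View pics/s0.png

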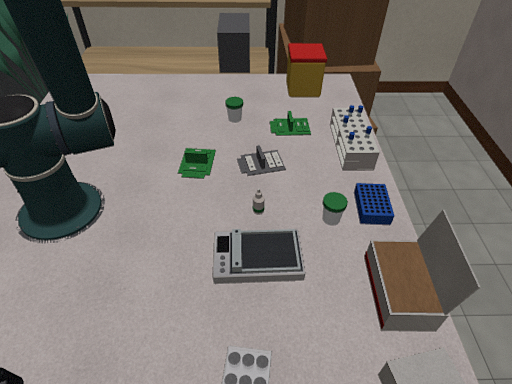

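Top: tray at about (206,188), tongue down at (209,207); station at (315,196), panel down at (315,222); dropper at (265,194). The green trays are look-alikes. Next I zoom in.

```bash
python3 - <<'E'
from h import *
a=cv2.imread('pics/t0.png')
A=cv2.resize(a[155:220,180:240],None,fx=6.5,fy=6.5,interpolation=cv2.INTER_CUBIC)
B=cv2.resize(a[158:234,285:345],None,fx=6.5,fy=6.5,interpolation=cv2.INTER_CUBIC)
A=cv2.copyMakeBorder(A,0,B.shape[0]-A.shape[0],0,0,cv2.BORDER_CONSTANT)
cv2.imwrite('pics/z.png',np.hstack([A,B]))
p=r.camera_params('top')
for u,v,z in[(206,188,.04),(209,207,.0),(203,168,0),(315,165,.04),(315,228,.04),(265,194,.08),(405,207,.045)]:print(u,v,ray(p,u,v,z).round(3))
E
```

```text
206 188 [0.562 0.191 0.04 ]
209 207 [0.5   0.185 0.   ]
203 168 [0.637 0.211 0.   ]
315 165 [ 0.649 -0.176  0.04 ]
315 228 [ 0.437 -0.178  0.04 ]
265 194 [ 0.543 -0.009  0.08 ]
405 207 [ 0.514 -0.475  0.045]
```

View pics/z.png

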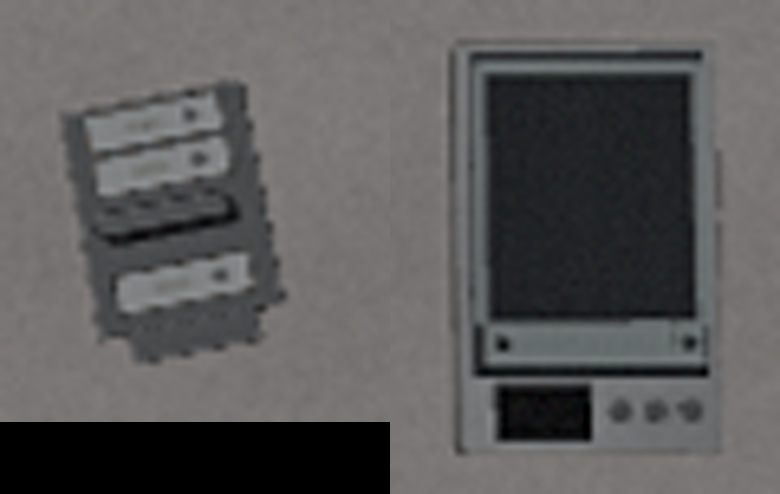

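Crop: tray tongue end corners ≈ (135,362)/(258,340), tail corners ≈ (63,112)/(243,82); station top corners ≈ (456,42), (715,42), (460,452), (720,452) and the dark floor from x 488–695, y 73–320.

```bash
python3 - <<'E'
from h import *
p=r.camera_params('top')
f=lambda x,y,z:ray(p,180+x/6.5-.5+.077,155+y/6.5-.42,z)
g=lambda x,y,z:ray(p,285+(x-390)/6.5-.42,158+y/6.5-.42,z)
a,b,c,d=[f(*k,.005) for k in[(135,362),(258,340),(63,112),(243,82)]]
print('tray',*[k.round(3) for k in(a,b,c,d)]);tt=(a+b)/2;tl=(c+d)/2;v=tl-tt;print(np.linalg.norm(v),np.linalg.norm(a-b),np.linalg.norm(c-d),(tt+tl)/2,np.arctan2(v[1],v[0]),np.arctan2(*(d-c)[:2])-0, f(165,215,.047))
a,b,c,d=[g(*k,.038) for k in[(456,42),(715,42),(460,452),(720,452)]]
print('st',*[k.round(3) for k in(a,b,c,d)]);v=(a+b-c-d)/2;print(np.linalg.norm(v),np.linalg.norm(a-b),np.arctan2(v[1],v[0]),(c+d)/2+v*125.5/215)
e,h,i,j=[g(*k) for k in[(488,73,.046),(695,73,.046),(488,320,.058),(695,320,.058)]];print(e,h,i,j)
E
```

```text
tray [0.488 0.214 0.005] [0.501 0.148 0.005] [0.622 0.258 0.005] [0.64  0.161 0.005]
0.1392344850506651 0.06664068844483402 0.09835333541823146 [0.56280505 0.19520964 0.005     ] 0.2068271305279213 2.9525299937447054 [0.56265619 0.19355107 0.047     ]
st [ 0.651 -0.108  0.038] [ 0.654 -0.242  0.038] [ 0.438 -0.113  0.038] [ 0.441 -0.246  0.038]
0.21318191569928244 0.1348236466597322 0.021439538935254226 [ 0.56412166 -0.17689919  0.038     ]
[ 0.6340253  -0.12374461  0.046     ] [ 0.63639586 -0.23062035  0.046     ] [ 0.50512421 -0.12440796  0.058     ] [ 0.50765965 -0.22919573  0.058     ]
```

Estimates agree with the given sizes: tray at (0.563, 0.194), yaw ≈0.20; nest at (0.564, -0.177), yaw ≈0.02. Next I go above the tray.

```bash
cat >> h.py <<'E'
from scipy.spatial.transform import Rotation as Ro
def goal(pos,yaw,tilt=0):  # tool down, tool y along object x (object yaw); tilt>0 raises tail
    s=r.get_state();R0=Ro.from_euler('xyz',s['eef_rot'])
    Rt=Ro.from_euler('z',yaw+np.pi/2)*Ro.from_euler('x',np.pi)*Ro.from_euler('x',-tilt)
    print('pos',s['tool_pos'].round(4),s['eef_rot'].round(3),'t',s['t'])
    print('cm',(R0.inv().apply(np.array(pos)-s['tool_pos'])*100).round(2),'rv',(R0.inv()*Rt).as_rotvec().round(3))
E
python3 -c "
from h import *
goal([.563,.194,.19],.195)"
```

```text
pos [ 0.2675 -0.619   0.23  ] [-3.14  -0.     0.408] t 0.1
cm [ 59.37 -62.9    4.14] rv [-2.000e-03 -1.000e-03 -1.358e+00]
```

>>> arm_command --pt "59.4 -62.9 4 0 0 -1.36 100" --pt "59.4 -62.9 4 0 0 -1.36 100" --pt "59.4 -62.9 4 0 0 -1.36 100" --pt "59.4 -62.9 4 0 0 -1.36 100" --pt "59.4 -62.9 4 0 0 -1.36 100" --pt "59.4 -62.9 4 0 0 -1.36 100" --pt "59.4 -62.9 4 0 0 -1.36 100" --pt "59.4 -62.9 4 0 0 -1.36 100"

```text
t: 0.77
tool_pos: [0.3815, -0.3046, 0.2154]
eef_rot: [-3.141, -0.0, 1.413]
wrist_force: [2.1, -0.8, 0.3]
width: 1.004
gripper_force: 0.0
```

```bash
python3 -c "
from h import *
goal([.563,.194,.19],.195)"
```

```text
pos [ 0.3815 -0.3046  0.2154] [-3.141 -0.     1.413] t 0.7667
cm [52.09 10.11  2.55] rv [-0.    -0.    -0.352]
```

>>> arm_command --pt "52.1 10.1 2.5 0 0 -0.35 100" --pt "52.1 10.1 2.5 0 0 -0.35 100" --pt "52.1 10.1 2.5 0 0 -0.35 100" --pt "52.1 10.1 2.5 0 0 -0.35 100" --pt "52.1 10.1 2.5 0 0 -0.35 100" --pt "52.1 10.1 2.5 0 0 -0.35 100" --pt "52.1 10.1 2.5 0 0 -0.35 100" --pt "52.1 10.1 2.5 0 0 -0.35 100"

```text
t: 1.43
tool_pos: [0.497, 0.0077, 0.1999]
eef_rot: [-3.141, 0.0, 1.758]
wrist_force: [0.9, -1.4, -0.3]
width: 1.001
gripper_force: 0.0
```

```bash
python3 -c "
from h import *
goal([.563,.194,.19],.195)"
```

```text
pos [0.497  0.0077 0.1999] [-3.141  0.     1.758] t 1.4333
cm [17.08  9.95  0.99] rv [-0.     0.    -0.008]
```

>>> arm_command --pt "17.1 10 1 0 0 -0.008 100" --pt "17.1 10 1 0 0 -0.008 100" --pt "17.1 10 1 0 0 -0.008 100" --pt "17.1 10 1 0 0 -0.008 100" --pt "17.1 10 1 0 0 -0.008 100" --pt "17.1 10 1 0 0 -0.008 100" --pt "17.1 10 1 0 0 -0.008 100"

```text
t: 2.02
tool_pos: [0.5632, 0.1936, 0.1892]
eef_rot: [-3.14, 0.0, 1.769]
wrist_force: [0.1, -0.4, 0.3]
width: 0.999
gripper_force: 0.0
```

```bash
python3 -c "
from h import *
goal([.563,.194,.19],.195)
a,p=snap('wrist','w1.png')
print({k:np.round(v,3).tolist() for k,v in p.items()})
for X in [(.563,.194,.047)]:print(proj(p,X))
"
```

```text
pos [0.5632 0.1936 0.1892] [-3.14   0.     1.769] t 2.0167
cm [ 0.04 -0.01 -0.08] rv [-0.002  0.     0.003]
{'fx': 288.796, 'fy': 288.796, 'cx': 256.853, 'cy': 192.677, 'R': [[0.981, 0.196, -0.0], [0.189, -0.946, 0.262], [0.051, -0.256, -0.965]], 't': [-0.592, 0.053, 0.359]}
[np.float64(255.46483896706013), np.float64(181.23488913512753)]
```

View pics/w1.png

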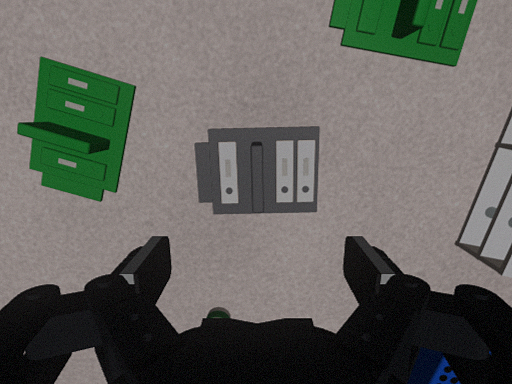

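Wrist view: tray centred, body corners ≈ (209,129), (319,127), (317,212), (214,213); tongue end from (195,143) to (198,203); fin at u≈257.

```bash
python3 -c "
from h import *
p=r.camera_params('wrist')
A=[ray(p,*k,.005) for k in[(209,129),(319,127),(317,212),(214,213),(195,143),(198,203)]]
for k in A:print(k.round(4))
n=np.linalg.norm;print(n(A[0]-A[1]),n(A[1]-A[2]),n(A[4]-A[5]))
tl=(A[1]+A[2])/2;tt=(A[4]+A[5])/2;v=tl-tt;print((tl+tt)/2,n(v),np.arctan2(v[1],v[0]))
w=A[1]-A[2];print(np.arctan2(-w[0],w[1]))
c=(tl+tt)/2;goal([c[0],c[1],.017],np.arctan2(v[1],v[0]))
"
```

```text
[0.5023 0.2314 0.005 ]
[0.6214 0.2572 0.005 ]
[0.6439 0.1605 0.005 ]
[0.5232 0.1352 0.005 ]
[0.4892 0.2131 0.005 ]
[0.5026 0.1439 0.005 ]
0.12188364013929738 0.0993467624771994 0.07049869018234568
[0.56430012 0.19366822 0.005     ] 0.1400853742967142 0.21836496234823435
0.2281872486943366
pos [0.5629 0.1923 0.1893] [-3.140e+00  1.000e-03  1.767e+00] t 2.0667
cm [ 0.12  0.19 17.23] rv [-0.002  0.001 -0.022]
```

>>> arm_command --pt "0.1 0.2 4 0 0 -0.022 100" --pt "0.1 0.2 8 0 0 -0.022 100" --pt "0.1 0.2 12 0 0 -0.022 100" --pt "0.1 0.2 14.5 0 0 -0.022 100" --pt "0.1 0.2 16 0 0 -0.022 100" --pt "0.1 0.2 17.2 0 0 -0.022 100" --pt "0.1 0.2 17.2 0 0 -0.022 60" --pt "0.1 0.2 17.2 0 0 -0.022 30" --grip_force 60

```text
t: 2.73
tool_pos: [0.5652, 0.1924, 0.0183]
eef_rot: [-3.141, 0.0, 1.787]
wrist_force: [-0.3, 0.2, 0.5]
width: 0.751
gripper_force: 0.0
```

>>> arm_command --pt "0 0 0 0 0 0 0" --pt "0 0 0 0 0 0 0" --pt "0 0 0 0 0 0 0" --pt "0 0 0 0 0 0 0" --pt "0 0 0 0 0 0 0" --pt "0 0 0 0 0 0 0"

```text
t: 3.23
tool_pos: [0.5664, 0.1939, 0.0197]
eef_rot: [3.139, -0.0, 1.788]
wrist_force: [-0.8, -0.8, 5.6]
width: 0.126
gripper_force: 60.8
```

>>> arm_command --pt "0 0 -2 0 0 0 0" --pt "0 0 -5 0 0 0 0" --pt "0 0 -9 0 0 0 0" --pt "0 0 -13 0 0 0 0" --pt "0 0 -16 0 0 0 0" --pt "0 0 -16 0 0 0 0"

```text
t: 3.73
tool_pos: [0.5701, 0.1951, 0.1869]
eef_rot: [3.128, -0.001, 1.788]
wrist_force: [0.7, 0.9, -0.8]
width: 0.128
gripper_force: 59.8
```

```bash
python3 -c "
from h import *
a,p=snap('wrist','w2.png')
goal([.555,-.177,.18],.02,0.2)"
```

```text
pos [0.5684 0.1946 0.1833] [ 3.132e+00 -1.000e-03  1.788e+00] t 3.7833
cm [-35.99  -9.32   0.21] rv [-0.19  -0.021  0.196]
```

View pics/w2.png

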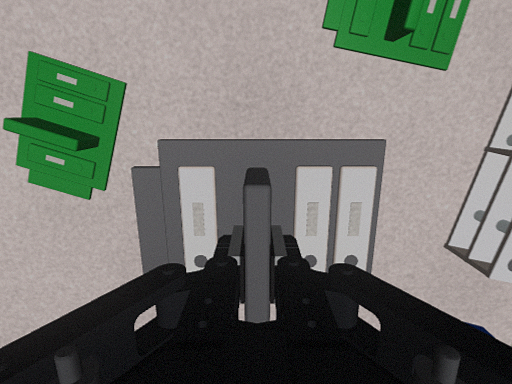

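Tray firmly held: far body corners at (159,140) and (385,140), tongue corner (133,167). Now its offset in the hand.

```bash
python3 -c "
from h import *
p=r.camera_params('wrist');s=r.get_state();R0=Ro.from_euler('xyz',s['eef_rot']);print(s['tool_pos'],s['eef_rot'])
for dz in(.0125,.0145):
  for k in[(159,140),(385,140),(133,167)]:
    print(dz,(R0.inv().apply(ray(p,*k,s['tool_pos'][2]-dz)-s['tool_pos'])*1000).round(1))
print(R0.inv().apply(np.array(p['R']).T[:,2]))
"
```

```text
[0.56844654 0.19455929 0.18326339] [ 3.13213546e+00 -6.75070881e-04  1.78806244e+00]
0.0125 [ 52.7 -50.6  12.1]
0.0125 [52.5 70.  13.2]
0.0125 [ 38.2 -65.9  11.9]
0.0145 [ 52.5 -51.3  14.1]
0.0145 [52.3 70.8 15.2]
0.0145 [ 37.9 -66.8  13.9]
[-0.26119294  0.00147193  0.96528549]
```

>>> arm_command --pt "-4 -1 0 -0.02 0 0.02 0" --pt "-8 -2 0 -0.04 0 0.05 0" --pt "-12 -3.1 0 -0.07 -0.01 0.07 0" --pt "-16 -4.1 0 -0.09 -0.01 0.09 0" --pt "-20 -5.2 0 -0.11 -0.01 0.11 0" --pt "-24 -6.2 0 -0.13 -0.01 0.14 0" --pt "-28 -7.3 0.1 -0.16 -0.02 0.16 0" --pt "-31 -8 0.1 -0.18 -0.02 0.18 0"

```text
t: 4.45
tool_pos: [0.5513, -0.1287, 0.1743]
eef_rot: [2.964, 0.003, 1.605]
wrist_force: [-0.1, 0.8, -2.0]
width: 0.129
gripper_force: 59.7
```

>>> arm_command --pt "-3 -0.9 0 -0.01 0 0.016 0" --pt "-5 -1.5 0 -0.01 0 0.016 0" --pt "-5 -1.5 0 -0.01 0 0.016 0" --pt "-5 -1.5 0 -0.01 0 0.016 0" --pt "-5 -1.5 0 -0.01 0 0.016 0"

```text
t: 4.87
tool_pos: [0.5399, -0.1762, 0.1728]
eef_rot: [2.954, -0.001, 1.591]
wrist_force: [-0.0, -0.2, -2.3]
width: 0.124
gripper_force: 59.6
```

```bash
cat >> h.py <<'E'
def tipgoal(xt,zt,a,dy=0,nest=(.564,-.177,.038),yaw=.02,d=.0195,off=(0,0)):
    # off = tray origin offset from tool axis in tray (x,y)
    l=np.array([xt+(.070-off[0])*np.cos(a)-d*np.sin(a), dy-off[1], zt+(.070-off[0])*np.sin(a)+d*np.cos(a)])
    goal(np.array(nest)+Ro.from_euler('z',yaw).apply(l),yaw,a)
E
python3 -c "
from h import *
a,p=snap('wrist','w3.png')
tipgoal(-.045,.05,.2)"
```

```text
pos [ 0.5404 -0.1759  0.1732] [ 2.953e+00 -1.000e-03  1.592e+00] t 4.9167
cm [-0.17  3.28  5.94] rv [-0.011 -0.001  0.001]
```

View pics/w3.png

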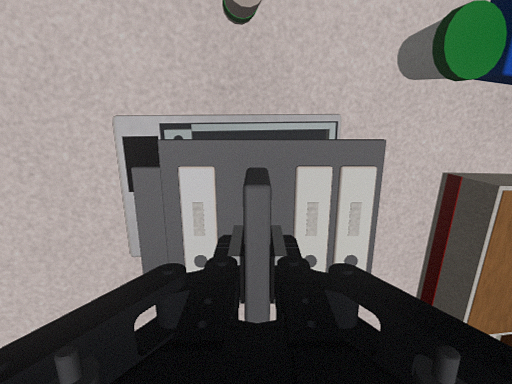

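Wrist view: tray tilted over the nest; station +y top edge from (113,116) to (338,115), -x edge at u≈113–122; tray far corners again (159,140), (385,140).

```bash
python3 -c "
from h import *
p=r.camera_params('wrist');s=r.get_state();R0=Ro.from_euler('xyz',s['eef_rot']);print(s['tool_pos'],s['eef_rot'])
a,b=[ray(p,*k,.038) for k in[(113.5,116),(338.5,115.5)]];print('station corners',a,b,np.linalg.norm(a-b),np.arctan2(*(b-a)[1::-1]))
yaw=.02;Rn=Ro.from_euler('z',yaw)
for c,l in((a,(-.1255,.068,0)),(b,(.0895,.068,0))):print('nest est',c-Rn.apply(l))
# tray corners in tool frame, plate top depth .0145..0.017
R=np.array(p['R']);C=-R.T@np.array(p['t']);Ct=R0.inv().apply(C-s['tool_pos'])
for d in(.0145,.017):
  for k in[(159,140),(385,140),(133,167)]:
    w=R0.inv().apply(R.T@np.array([(k[0]-p['cx'])/p['fx'],(k[1]-p['cy'])/p['fy'],1]));print(d,((Ct+w*(d-Ct[2])/w[2])*1000).round(1))
"
```

```text
[ 0.5403562  -0.17587015  0.17322086] [ 2.95295285e+00 -6.76262496e-04  1.59177468e+00]
station corners [ 0.44085168 -0.11302703  0.038     ] [ 0.64909647 -0.10844386  0.038     ] 0.2082952160564217 0.022005004098664533
nest est [ 0.56768649 -0.17850359  0.038     ]
nest est [ 0.56097428 -0.17822014  0.038     ]
0.0145 [ 52.8 -51.2  14.5]
0.0145 [52.7 70.6 14.5]
0.0145 [ 38.1 -66.9  14.5]
0.017 [ 52.5 -52.   17. ]
0.017 [52.5 71.7 17. ]
0.017 [ 37.6 -67.9  17. ]
```

```bash
sed -i 's/nest=(.564,-.177,.038),yaw=.02,/nest=(.564,-.1775,.038),yaw=.021,/; s/off=(0,0))/off=(.001,.0012))/' h.py
python3 -c "
from h import *
tipgoal(-.045,.03,.25);tipgoal(-.045,.008,.25)"
```

```text
pos [ 0.5404 -0.1759  0.1732] [ 2.953e+00 -1.000e-03  1.592e+00] t 4.9167
cm [-0.34  2.69  7.56] rv [-0.061 -0.001 -0.   ]
pos [ 0.5404 -0.1759  0.1732] [ 2.953e+00 -1.000e-03  1.592e+00] t 4.9167
cm [-0.34  2.28  9.73] rv [-0.061 -0.001 -0.   ]
```

>>> arm_command --pt "-0.2 1.3 1 -0.03 0 0 0" --pt "-0.3 2.6 3 -0.06 0 0 0" --pt "-0.3 2.7 5 -0.06 0 0 0" --pt "-0.3 2.7 6.5 -0.06 0 0 0" --pt "-0.3 2.7 7.5 -0.06 0 0 0" --pt "-0.3 2.7 7.5 -0.06 0 0 0" --pt "-0.3 2.7 7.5 -0.06 0 0 0"

```text
t: 5.5
tool_pos: [0.5815, -0.178, 0.1054]
eef_rot: [2.892, -0.0, 1.593]
wrist_force: [-0.2, -0.8, -2.0]
width: 0.126
gripper_force: 59.7
```

```bash
python3 -c "
from h import *
a,p=snap('side','s4.png')
cv2.imwrite('pics/s4c.png',cv2.resize(a[170:300,190:330,::-1],None,fx=5,fy=4.6,interpolation=cv2.INTER_CUBIC))
tipgoal(-.045,.008,.25);tipgoal(-.069,.004,.25)"
```

```text
pos [ 0.5823 -0.1786  0.1065] [2.890e+00 1.000e-03 1.592e+00] t 5.55
cm [ 0.03 -0.73  2.35] rv [0.001 0.001 0.001]
pos [ 0.5823 -0.1786  0.1065] [2.890e+00 1.000e-03 1.592e+00] t 5.55
cm [ 0.03 -3.15  2.14] rv [0.001 0.001 0.001]
```

View pics/s4c.png

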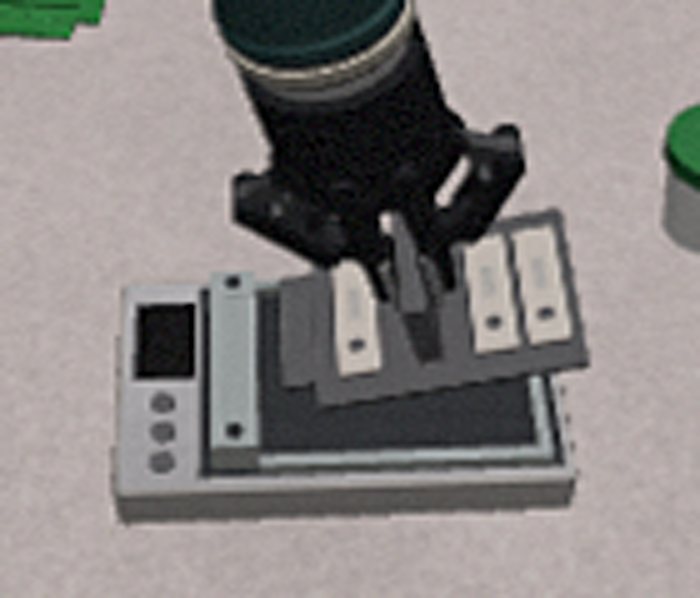

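The side view shows the tray tilted clear of the lip; tongue corners in the crop ≈ (283,282) and (284,385), lip outer edge u≈258. I compare these with the predicted ones.

```bash
python3 -c "
from h import *
p=r.camera_params('side');s=r.get_state();R0=Ro.from_euler('xyz',s['eef_rot'])
cr=lambda X:((np.array(proj(p,X))+.5-[190,170])*[5,4.6]).round(0)
for q in[(-.07,.035),(-.07,-.035),(-.054,-.05),(.07,-.05),(.07,.05)]:
  X=s['tool_pos']+R0.apply([q[1]+.0012,q[0]+.001,.0145]);print('tray',q,cr(X))
for l in[(-.058,.039,.02),(-.058,-.054,.02),(-.1255,-.068,0),(.0895,-.068,0),(.072,-.054,.008)]:print('nest',l,cr(np.array([.564,-.1775,.038])+Ro.from_euler('z',.021).apply(l)))
"
```

```text
tray (-0.07, 0.035) [283. 280.]
tray (-0.07, -0.035) [287. 390.]
tray (-0.054, -0.05) [322. 409.]
tray (0.07, -0.05) [595. 364.]
tray (0.07, 0.05) [565. 208.]
nest (-0.058, 0.039, 0.02) [257. 295.]
nest (-0.058, -0.054, 0.02) [260. 442.]
nest (-0.1255, -0.068, 0) [113. 493.]
nest (0.0895, -0.068, 0) [580. 479.]
nest (0.072, -0.054, 0.008) [541. 448.]
```

Prediction and picture agree to within 1–2 mm. Lower, then slide in.

>>> arm_command --pt "0 -0.3 0.8 0 0 0 0" --pt "0 -0.7 1.8 0 0 0 0" --pt "0 -0.75 2.4 0 0 0 0" --pt "0 -0.75 2.4 0 0 0 0" --pt "0 -0.75 2.4 0 0 0 0"

```text
t: 5.97
tool_pos: [0.5798, -0.179, 0.0801]
eef_rot: [2.892, -0.0, 1.591]
wrist_force: [-0.6, 0.4, -1.8]
width: 0.129
gripper_force: 59.7
```

```bash
python3 -c "
from h import *
tipgoal(-.069,.005,.25);print(r.get_state()['wrist_force'])"
```

```text
pos [ 0.5798 -0.179   0.0801] [ 2.892 -0.     1.591] t 5.9667
cm [ 0.06 -2.23 -0.45] rv [-0.001  0.    -0.001]
[-0.60361186  0.40580053 -1.77037709]
```

>>> arm_command --pt "0 -0.6 -0.13 0 0 0 0" --pt "0 -1.2 -0.26 0 0 0 0" --pt "0 -1.7 -0.36 0 0 0 0" --pt "0 -2.0 -0.42 0 0 0 0" --pt "0 -2.2 -0.45 0 0 0 0" --pt "0 -2.2 -0.45 0 0 0 0" --pt "0 -2.2 -0.45 0 0 0 0"

```text
t: 6.55
tool_pos: [0.5581, -0.1798, 0.0802]
eef_rot: [2.89, 0.001, 1.591]
wrist_force: [0.0, 0.1, -2.3]
width: 0.125
gripper_force: 59.7
```

```bash
python3 -c "
from h import *
a,p=snap('side','s5.png')
cv2.imwrite('pics/s5c.png',cv2.resize(a[190:300,190:330,::-1],None,fx=5,fy=5,interpolation=cv2.INTER_CUBIC))
s=r.get_state();R0=Ro.from_euler('xyz',s['eef_rot']);print(s['wrist_force'])
cr=lambda X:((np.array(proj(p,X))+.5-[190,190])*5).round(0)
for q in[(-.07,-.035),(-.054,-.05),(.07,-.05),(.07,.05)]:
  X=s['tool_pos']+R0.apply([q[1]+.0012,q[0]+.001,.0145]);print('tray',q,cr(X))
tipgoal(-.069,.0035,.25)
for a in(.17,.09,.03,.0):tipgoal(-.0695,.003*a/.25,a)"
```

```text
[ 0.02612786  0.89042536 -0.69192365]
tray (-0.07, -0.035) [236. 359.]
tray (-0.054, -0.05) [269. 381.]
tray (0.07, -0.05) [535. 334.]
tray (0.07, 0.05) [511. 165.]
pos [ 0.5583 -0.1798  0.0802] [2.890e+00 1.000e-03 1.591e+00] t 6.6
cm [ 0.1  -0.19  0.24] rv [ 0.001  0.001 -0.   ]
pos [ 0.5583 -0.1798  0.0802] [2.890e+00 1.000e-03 1.591e+00] t 6.6
cm [ 0.1  -0.14  0.92] rv [ 0.081  0.001 -0.001]
pos [ 0.5583 -0.1798  0.0802] [2.890e+00 1.000e-03 1.591e+00] t 6.6
cm [ 0.1  -0.08  1.58] rv [ 0.161  0.001 -0.001]
pos [ 0.5583 -0.1798  0.0802] [2.890e+00 1.000e-03 1.591e+00] t 6.6
cm [ 0.1  -0.06  2.08] rv [ 0.221  0.001 -0.001]
pos [ 0.5583 -0.1798  0.0802] [2.890e+00 1.000e-03 1.591e+00] t 6.6
cm [ 0.1  -0.06  2.33] rv [ 0.251  0.001 -0.001]
```

View pics/s5c.png

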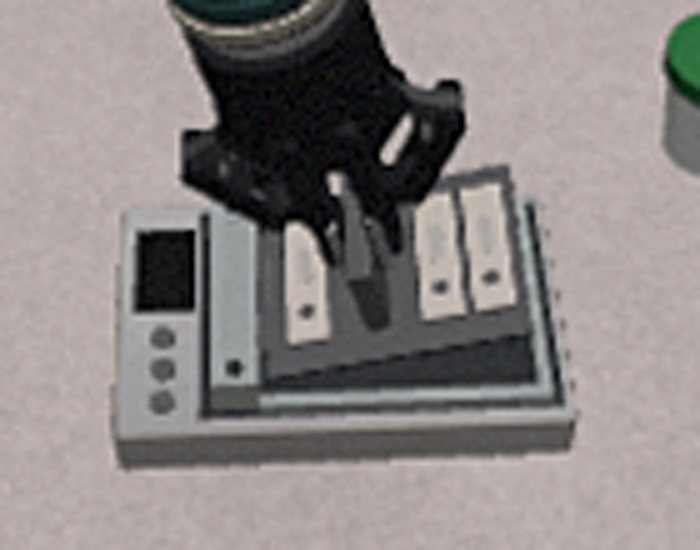

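The tongue is under the lip and the tail raised, near tail corner at (528,330). Now lower slowly.

>>> arm_command --pt "0.1 -0.15 0.2 0 0 0 0" --pt "0.1 -0.15 0.2 0 0 0 0" --pt "0.1 -0.15 0.4 0.02 0 0 0" --pt "0.1 -0.15 0.55 0.04 0 0 0" --pt "0.1 -0.14 0.72 0.06 0 0 0" --pt "0.1 -0.13 0.9 0.08 0 0 0" --pt "0.1 -0.12 1.06 0.1 0 0 0" --pt "0.1 -0.12 1.06 0.1 0 0 0"

```text
t: 7.27
tool_pos: [0.5607, -0.1787, 0.0693]
eef_rot: [2.992, 0.001, 1.592]
wrist_force: [0.0, -0.2, -0.2]
width: 0.13
gripper_force: 59.6
```

```bash
python3 -c "
from h import *
print(r.get_state()['wrist_force'])
for a in(.09,.03,.0):tipgoal(-.0695,.003*a/.25,a)"
```

```text
[ 0.01365269 -0.22259099 -0.15045951]
pos [ 0.5607 -0.1787  0.0693] [2.992e+00 1.000e-03 1.592e+00] t 7.2667
cm [-0.    0.01  0.47] rv [0.06  0.001 0.   ]
pos [ 0.5607 -0.1787  0.0693] [2.992e+00 1.000e-03 1.592e+00] t 7.2667
cm [-0.    0.08  0.96] rv [0.12  0.001 0.   ]
pos [ 0.5607 -0.1787  0.0693] [2.992e+00 1.000e-03 1.592e+00] t 7.2667
cm [-0.    0.1   1.21] rv [0.15  0.001 0.   ]
```

>>> arm_command --pt "0 0 0.16 0.02 0 0 0" --pt "0 0 0.31 0.04 0 0 0" --pt "0 0.01 0.47 0.06 0 0 0" --pt "0 0.03 0.63 0.08 0 0 0" --pt "0 0.05 0.8 0.1 0 0 0" --pt "0 0.08 0.96 0.12 0 0 0" --pt "0 0.08 0.96 0.12 0 0 0" --pt "0 0.08 0.96 0.12 0 0 0"

```text
t: 7.93
tool_pos: [0.5621, -0.1786, 0.0598]
eef_rot: [3.111, 0.001, 1.592]
wrist_force: [-0.4, 0.5, -2.2]
width: 0.127
gripper_force: 59.6
```

```bash
python3 -c "
from h import *
print(r.get_state()['wrist_force'],r.get_state()['ft_torque'])
for a in(.0,):tipgoal(-.0695,.0,a)"
```

```text
[-0.42232012  0.4721598  -2.19604678] [ 0.03979353  0.02521924 -0.03253755]
pos [ 0.5621 -0.1786  0.0598] [3.111e+00 1.000e-03 1.592e+00] t 7.9333
cm [-0.02  0.13  0.23] rv [ 0.03   0.001 -0.   ]
```

No contact yet; finish the lowering in small steps.

>>> arm_command --pt "0 0.03 0.08 0.01 0 0 0" --pt "0 0.07 0.16 0.02 0 0 0" --pt "0 0.1 0.23 0.03 0 0 0" --pt "0 0.1 0.3 0.03 0 0 0" --pt "0 0.1 0.34 0.03 0 0 0" --pt "0 0.1 0.34 0.03 0 0 0"

```text
t: 8.43
tool_pos: [0.563, -0.1787, 0.0577]
eef_rot: [3.141, 0.001, 1.591]
wrist_force: [-2.6, -0.3, 4.0]
width: 0.13
gripper_force: 60.6
```

Contact force shows that it is seated. Release gently and retreat.

>>> arm_command --pt "0 0 0 0 0 0 16" --pt "0 0 0 0 0 0 22" --pt "0 0 0 0 0 0 30" --pt "0 0 0 0 0 0 40" --pt "0 0 0 0 0 0 50" --pt "0 0 0 0 0 0 50" --grip_force 20

```text
t: 8.93
tool_pos: [0.5629, -0.1786, 0.0566]
eef_rot: [3.141, 0.001, 1.591]
wrist_force: [0.2, -0.9, 0.5]
width: 0.501
gripper_force: 0.0
```

>>> arm_command --pt "0 0 -1 0 0 0 50" --pt "0 0 -3 0 0 0 50" --pt "0 0 -6 0 0 0 50" --pt "0 0 -10 0 0 0 50" --pt "0 0 -14 0 0 0 50" --pt "0 0 -14 0 0 0 50"

```text
t: 9.43
tool_pos: [0.5683, -0.1804, 0.2077]
eef_rot: [3.125, 0.007, 1.591]
wrist_force: [1.2, -0.0, 1.7]
width: 0.499
gripper_force: 0.0
```

```bash
python3 -c "
from h import *
a,p=snap('side','s6.png');b,q=snap('wrist','w6.png')
A=cv2.resize(a[190:300,190:330,::-1],(490,385),interpolation=cv2.INTER_CUBIC)
B=cv2.resize(b[60:260,100:400,::-1],(490,327)[::1])[:, :]
B=cv2.resize(B,(300,385)) if 0 else cv2.resize(b[60:260,130:380,::-1],(310,248))
B=cv2.copyMakeBorder(B,0,137,0,0,cv2.BORDER_CONSTANT)
cv2.imwrite('pics/f.png',np.hstack([A,B]));print(r.get_state()['tool_pos'])"
```

```text
[ 0.56484249 -0.17923333  0.20071828]
```

View pics/f.png

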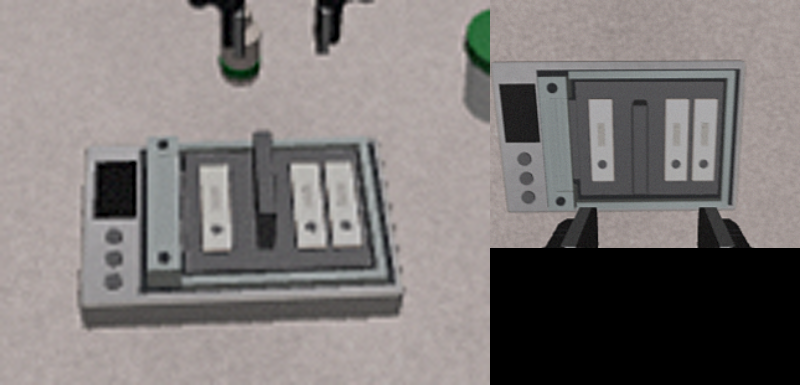

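Both views show the tray flat inside the walls, with the tongue under the lip and an even gap around it (side crop body about (183,150)–(372,272)); the robot is clear. Hand in.

```bash
python3 -c "
from plant import r
print(r.hand_in())"
```

```text
the job is handed in; nothing more can be done
None
```

The tray was hooked under the lip, lowered gently until flat in the nest and released; I handed the job in at about 9.5 s and no verdict was returned.

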